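# Back off the knurled chamber cap by counted turns

### The arm

A 6-joint arm with a two-finger parallel gripper is mounted at the origin on a cart in front of the work surface, level with it; the furniture and walls round the work are solid. World frame = base frame: x ahead of the robot, y to its left, z up, the work surface at z = 0. Lengths are in mm, angles in rad, forces in N, time in s.
With the tool pointing down it reaches from about 275 to 825 mm from the base axis. Payload 5.2 kg.
Tool frame: the origin (TCP) lies at the very end of the fingers, on their centre line; the grasp point (between the pads) lies 19 mm behind it; y points along the fingers, z is the direction in which the jaws open and shut, and the axes are right-handed (so a half turn about y gives the same grasp; the last joint's range is limited). The gripper opens to 93 mm and grips with 3 to 60 N. Pads are 15 mm wide; open, the fingers measure 128 mm over their backs; the gripper's body (75 mm by 188 mm) begins 65 mm behind the grasp point.
Start: joints at [0.957, 0.259, 1.535, -0, 1.348, -0.203], TCP at [219.618, 504.255, 218.653] pointing down, gripper open.
Joint ranges: [-3.14, 3.14], [-0.91, 2.08], [0.19, 2.58], [-1.22, 4.36], [0.22, 2.71], [-3.12, 3.12]. Speed limits (rad/s): [2.57, 2.57, 3.14, 3.14, 3.14, 3.14].

### API

Orientations are given as a 3x3 rotation matrix whose columns are the frame's x, y, z axes.
In Python, from cell import get_state, optics, order, nets gives the robot as it stands.
- The arm moves only by the tool servo_tool, never from a script. Its argument "plan" is a list that holds one entry, the list of rows, each a list of 6 numbers: the shift along the tool's x, y, z in m, then the turn, a rotation vector about the tool's x, y, z in degrees. In form: [[[x, y, z, ax, ay, az], ...]]. A call has exactly 5 rows; each row is the pose to reach, as a shift and turn from the pose measured when the call began, along the tool's axes at that moment; what a row does not reach only later rows make up. A row lasts 1/12 s, in which the tool goes at most 41.7 mm and 7.16 degrees, less where a joint would pass 70% of its speed; a pose out of reach is approached as far as the arm can. A call with a gripper value outside its range is refused whole. "fingers" is the finger opening in m, from 0 to 0.093, set as the call begins (left out, the last holds). The fingers move at their own pace and stop on an object; "force" is the grip in N (left out, the last holds). Time passes only in rows, so rows that repeat a pose let the fingers close, or fill a call up. It gives the time, the measured TCP pose, the force and the opening at its end, in the units of the state.
- get_state(): the state, without advancing time (a new reading comes with each control period).
- optics.read_camera(name): name is "scene" or "top"; returns a dict with "image" (480x640x3 uint8, red, green, blue), "range_z" (480x640 float32, mm along the optical axis (not along the pixel's ray), 0 where there is no reading), "K" (3x3 intrinsics, pixels), "position" and "rotation" of the camera in the world. Camera axes: x right, y up, looking along -z (the intrinsics and any distortion apply to the point x, -y, -z); pixel columns grow to the right and rows downward; lengths in mm; the calibration is good to about 2 mm. A picture is of the moment at which its call begins.
- order.close_job(): hands the job in, once; it reports no verdict.
Trained networks look in the newest picture that a camera, given by its name, has taken for a name from the list of things; names that differ only in an ending like _2 or _b are one class to them, and where a whole thing is asked for, a point or a joint stands for the part that bears it (a point fixed in the world has none). Each returns a list of dicts, best first, with "conf" (0 to 1); they miss things now and then, are a little off and sometimes report something else, mostly with a low value. They report only what shows in the picture. A call takes as long as a camera call.
- nets.find_in(camera, thing): "location" ([column, row] as shares, 0 to 1, of the picture: columns of its width, rows of its height, amid what is visible of it).
- nets.regions_of(camera, thing): "mask" (480x640 bool, what is visible of it) and "location" ([column, row] as shares, 0 to 1, of the picture: columns of its width, rows of its height, amid what is visible of it).
The state is a dict: "time_s": time; "qpos": joint angles; "joint_velocities": joint speeds; "joint_efforts": joint torques, N m; "position": TCP position; "tcp_rot": TCP orientation; "contact_force": force on the tool from outside, world axes, zero at the start; "torque": the same for the moment, N m; "grip_width": finger opening in mm.
Only numpy, scipy, OpenCV 4.12 (cv2) and the standard library are available. Lean on these libraries where they do the work, as an engineer would, in place of code of your own. Each camera call takes 0.05 s, during which the arm holds its last target.

### The job

Loosen the big knurled cap of the leak-test chamber by rolling a fingertip along its rim, without gripping anything: turn it anticlockwise (seen from above) until the dark index bar on the cap first comes to the bright pointer block on the flange, then go on for exactly two more full turns and stop with the bar at the pointer again. Leave the tin, the small test plug and the module beside it where they are, neither pushed nor lifted.

Things in the scene. Friction and masses are not known exactly. Their poses are not given: they have to be found in the camera images.
- chamber: The fixed leak-test chamber: a round dark steel flange 148 mm across and 12 mm thick (four low bolt heads on it up to z 16 mm), a neck 80 mm across, and on top the knurled cap. Origin: centre of the underside, on the cap's axis, z up. Its -x axis points to the pointer block. It is screwed down and does not move.
- cap_axis (a point): Point on the cap's axis at its top rim, 66 mm above the bench. The cap is an aluminium disc 102 mm across over its 36 upright ribs (2 mm deep, from 41 to 65 mm above the bench), too wide to grip. Its rubber bush lets it give sideways up to 6 mm at 1.5 N per mm and centres it again. It does not rise; turning takes about 1 N at the rim and it stays where left.
- pointer (a point): Top of the fixed aluminium pointer block on the flange (20 mm radially, 12 mm wide, its top 28 mm above the bench), 64 mm from the cap's axis; it stays below and outside the cap, so a fingertip held more than 32 mm above the bench passes over it.
- cap_mark (a point): Centre of the dark index bar let into the cap's top face (26 mm long radially, 10 mm wide, flush), 33 mm from the cap's axis. It goes round with the cap. The bar is at the pointer when both lie in the same direction from the axis.
- cap (a joint): Turn of the cap in rad, growing anticlockwise seen from above (loosening). 0 when the index bar is at the pointer for the first time; it starts between -1.2 and -0.4. 6.283 is one full turn past that, 12.566 two. No stop near there: it can be turned too far.
- seal_tin: Loose round white tin with lid, 66 mm across, 30 mm high, on the robot's side of the chamber; leave alone. Origin: centre of the underside.
- leak_plug: Loose small ribbed brass-coloured test plug, 27 mm across, 26 mm high, to the right of the chamber; leave alone. Origin: centre of the underside.
- module: Loose small white module with a dark glass top, 23 x 38 x 9 mm, to the right of the chamber and further from the robot; leave alone. Origin: centre of the underside.

How it is judged:
By the outcome, as a careful person would: the job done as asked, in the order asked, and still so for the second after the job is handed in, with the robot touching nothing.
It also fails if it takes over 72 s, if anything falls off the work surface, if the arm or the gripper's body presses on something with over 40 N, if the wrist force passes 120 N, or if a joint passes its speed limit or range.

## Working session

There is one attempt and no reset: what is moved stays moved. The work goes in short steps, Python scripts to look and compute and a tool call to move; the robot and the scene stay as the last step left them, time stands still between calls to the robot, and variables do not carry over. Pictures are saved under pics/ and viewed, and the job is handed in when it is done.

Besides the shell and the picture viewer there is one more tool, called after ">>>" as a command line: name --argument value ..., lists and objects as JSON in quotes. servo_tool: Moves the arm, as the interface text tells. Its arguments: {"type":"object","properties":{"plan":{"type":"array"},"fingers":{"type":"number"},"force":{"type":"number"}},"required":["plan"]}

```bash
ls; mkdir -p pics; cat > h.py <<'E'
from cell import get_state, optics, order, nets
import numpy as np, cv2
def w2p(c,P):
    P=np.atleast_2d(P); q=(P-np.array(c['position']))@np.array(c['rotation'])
    q=q*[1,-1,-1]; u=q@np.array(c['K']).T; return u[:,:2]/u[:,2:]
def p2w(c,u,v,z=None,d=None):
    r=np.linalg.inv(np.array(c['K']))@[u,v,1]; r=r*[1,-1,-1]; R=np.array(c['rotation']); p=np.array(c['position'])
    w=R@r
    if d is None: d=(z-p[2])/w[2]
    return p+w*d
E
python3 - <<'E'
from h import *
s=get_state(); print(s)
for n in ['scene','top']:
    c=optics.read_camera(n); print({k:np.round(v,4).tolist() for k,v in c.items() if k in('K','position','rotation')}, c.keys())
    cv2.imwrite(f'pics/{n}0.png',c['image'][:,:,::-1])
    for t in ['chamber','cap_axis','pointer','cap_mark','seal_tin','leak_plug','module']:
        for r in nets.find_in(n,t)[:2]:
            l=r['location'];u,v=l[0]*640,l[1]*480
            d=c['range_z'][int(v),int(u)]
            print(n,t,round(r['conf'],2),round(u),round(v),np.round(p2w(c,u,v,d=d),1))
E
```

```text
pics
{'time_s': 0.0, 'qpos': array([ 9.57205073e-01,  2.59346966e-01,  1.53607254e+00, -4.47714449e-05,
        1.34800766e+00, -2.02802339e-01]), 'joint_velocities': array([-6.50075273e-05,  3.34022481e-04,  5.53594553e-04, -1.16910501e-03,
        5.98547089e-04, -4.11657331e-04]), 'joint_efforts': array([ 3.01665377e-04, -4.37291837e+01, -2.84009564e+01,  7.19144591e-02,
        4.09948546e-02, -1.39272211e-04]), 'position': array([219.30413017, 503.78630106, 217.81981643]), 'tcp_rot': array([[ 9.16809868e-01, -1.02062301e-03,  3.99322706e-01],
       [-3.99323877e-01, -1.52500912e-03,  9.16808658e-01],
       [-3.26745245e-04, -9.99998316e-01, -1.80570255e-03]]), 'contact_force': array([ 0.27653993, -0.11786737, -0.30053439]), 'torque': array([-0.0302465 ,  0.02320255,  0.00119228]), 'grip_width': 92.96897834722984}
{'K': [[581.426, 0.0, 313.1567], [0.0, 581.426, 248.6053], [0.0, 0.0, 1.0]], 'position': [-107.6839, 79.6878, 530.2591], 'rotation': [[-0.5736, 0.4337, -0.6948], [-0.8191, -0.3002, 0.4888], [0.0034, 0.8495, 0.5275]]} dict_keys(['image', 'range_z', 'K', 'position', 'ro
[... 280 characters left out ...]
6 348 247 [ 548.  -455.2    8.9]
{'K': [[568.1116, 0.0, 316.4556], [0.0, 568.1116, 245.1908], [0.0, 0.0, 1.0]], 'position': [388.9925, -317.9999, 913.8752], 'rotation': [[-0.0023, 0.998, -0.0631], [-0.9996, -0.0006, 0.0271], [0.027, 0.0631, 0.9976]]} dict_keys(['image', 'range_z', 'K', 'position', 'rotation'])
top chamber 0.77 241 172 [ 552.2 -228.    69.9]
top cap_axis 0.75 240 174 [ 549.6 -226.7   66.7]
top cap_axis 0.71 400 268 [ 409.2 -473.7   26.4]
top pointer 0.87 240 173 [ 550.6 -227.1   67.9]
top cap_mark 0.64 240 168 [ 558.2 -225.8   66.9]
top seal_tin 0.96 263 325 [ 321.9 -259.4   29.3]
top leak_plug 0.54 400 271 [ 404.8 -473.6   24.1]
top module 0.68 389 179 [ 554.7 -461.2    5.3]
```

View pics/top0.png

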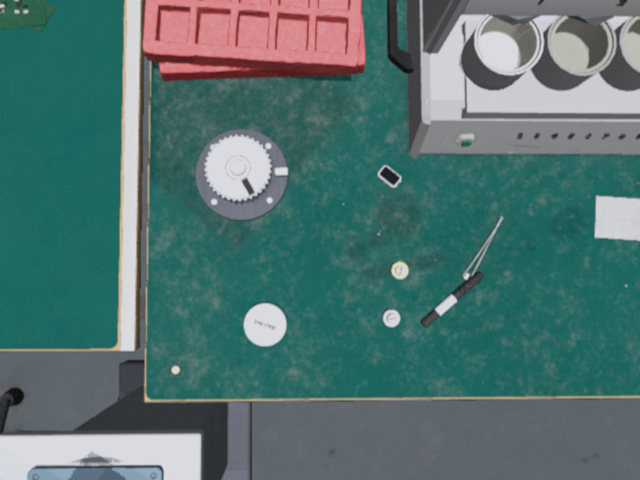

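View pics/scene0.png

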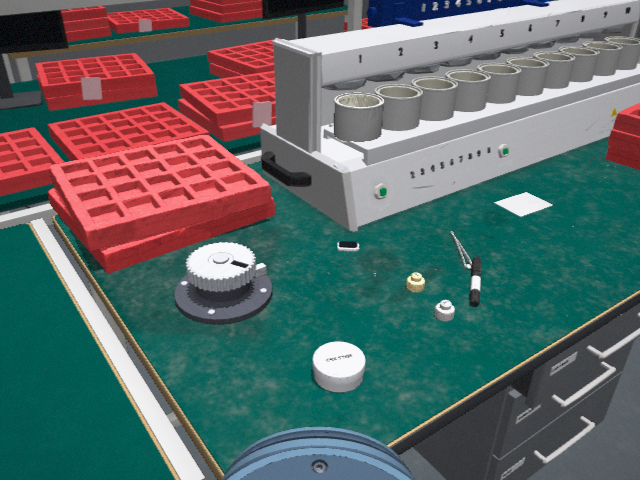

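```bash
cat >> h.py <<'E'
def cloud(c):
    v,u=np.mgrid[:480,:640]; d=c['range_z']
    r=np.stack([u,v,np.ones_like(u)],-1)@np.linalg.inv(np.array(c['K'])).T*[1,-1,-1]
    P=(r*d[...,None])@np.array(c['rotation']).T+np.array(c['position']); P[d<=0]=np.nan; return P
E
python3 - <<'E'
from h import *
c=optics.read_camera('top'); P=cloud(c); im=c['image']
# cap top points
m=(abs(P[...,2]-66)<6)&(np.hypot(P[...,0]-556,P[...,1]+223)<75)
pix=np.argwhere(m)[:,::-1].astype(np.float32)
W=np.array([p2w(c,u,v,z=66)[:2] for u,v in pix]); 
print(len(W),W.min(0),W.max(0),(W.min(0)+W.max(0))/2,W.mean(0), np.median(P[m][:,2]))
(cx,cy),r=cv2.minEnclosingCircle(W.astype(np.float32)); print(cx,cy,r)
# flange
m2=(abs(P[...,2]-12)<5)&(np.hypot(P[...,0]-cx,P[...,1]-cy)<90)
W2=np.array([p2w(c,u,v,z=12)[:2] for v,u in np.argwhere(m2)]);print('flange',cv2.minEnclosingCircle(W2.astype(np.float32)))
crop=cv2.resize(im[120:230,185:300],None,fx=6,fy=5.4,interpolation=cv2.INTER_CUBIC)
cv2.imwrite('pics/crop0.png',crop[:,:,::-1])
s=optics.read_camera('scene')
for C in (P,cloud(s)):
  g=C.reshape(-1,3); g=g[~np.isnan(g[:,0])]
  for x in range(250,900,50):
    row=[]
    for y in range(200,-600,-50):
        k=(abs(g[:,0]-x)<25)&(abs(g[:,1]-y)<25); row.append(int(g[k,2].max()) if k.sum()>3 else -99)
    print(x,row)
E
```

```text
3371 [ 508.99382181 -272.84758318] [ 609.30905398 -172.47169469] [ 559.15143789 -222.65963894] [ 559.06217651 -222.79847977] 65.25028113236067
559.2870483398438 -223.02938842773438 50.75911331176758
flange ((561.9775390625, -224.80836486816406), 76.80941772460938)
250 [-99, -748, -99, -99, -99, 4, 8, 7, 5, 7, 5, 6, 6, 5, 6, 6]
300 [-99, 6, 6, 6, 6, 6, 6, 7, 6, 33, 34, 5, 5, 25, 15, 9]
350 [-99, 6, 6, 6, 6, 6, 6, 6, 7, 35, 33, 6, 6, 29, 16, 18]
400 [-99, 6, 6, 6, 6, 6, 6, 6, 7, 6, 6, 7, 6, 28, 28, 16]
450 [-99, 5, 6, 6, 6, 5, 7, 8, 6, 5, 7, 7, 8, 7, 7, 6]
500 [-99, 8, 7, 6, 7, 5, 6, 14, 68, 70, 15, 6, 6, 6, 7, 5]
550 [-99, 6, 5, 7, 7, 5, 6, 65, 70, 71, 31, 6, 6, 12, 9, 7]
600 [-99, 6, 6, 5, 6, 6, 6, 17, 71, 69, 15, 5, 7, 6, 119, 140]
650 [-99, 6, 7, 7, 6, 5, 6, 6, 15, 15, 6, 6, 6, 6, 119, 203]
700 [-99, 6, 6, 6, 7, 5, 40, 49, 80, 80, 80, 79, 80, 75, 274, 269]
750 [-99, 6, 7, 7, 7, 5, 81, 80, 80, 80, 80, 80, 80, 76, 254, 217]
800 [-99, 24, 23, 6, 7, 5, 81, 81, 80, 80, 80, 80, 80, 76, 155, 111]
850 [-99, 23, 24, 7, 6, 6, -99, -99, -99, -99, -99, -99, 57, 58, 57, -99]
250 [-99, -99, -99, -99, -99, 2, 5, -99, 5, 5, 5, 5, 5, 5, 6, 5]
300 [-99, -99, -99, -99, 5, 5, 5, 5, 5, 33, 33, 5, 6, 28, 16, 13]
350 [-99, -99, 3, 5, 5, 4, 5, 5, 5, 33, 32, 5, 5, 28, 16, 17]
400 [-99, -99, 5, 5, 5, 4, 5, 5, 6, 5, 5, 5, 5, 28, 27, 14]
450 [-99, -99, 4, 5, 6, 5, 5, 5, 6, 5, 5, 6, 6, 5, 5, 5]
500 [-99, -99, 5, 5, 5, 5, 5, 17, 68, 70, 14, 5, 5, 5, 5, 5]
550 [-99, -99, 5, 5, 5, 4, 5, 66, 70, 70, 30, 5, 6, 12, 10, 5]
600 [-99, -99, 5, 5, 5, 5, 5, 17, 68, 68, 4, 5, 5, 5, 121, 141]
650 [-99, -99, 4, 5, 5, 4, 5, 5, 12, -99, 5, 5, 5, 5, 120, 204]
700 [-99, -99, -99, 5, 5, 5, 74, 79, 79, 80, 79, 81, 79, 75, 296, 291]
750 [-99, -99, -99, 5, 5, 5, 80, 80, 80, 80, 80, 79, 80, 75, 296, 291]
800 [-99, -99, -99, 4, 5, 5, 80, 80, 79, 80, 80, 80, 80, 76, 296, 291]
850 [-99, -99, -99, 6, 5, 4, 80, 80, 80, 79, 79, 80, 79, 75, 296, 291]
```

View pics/crop0.png

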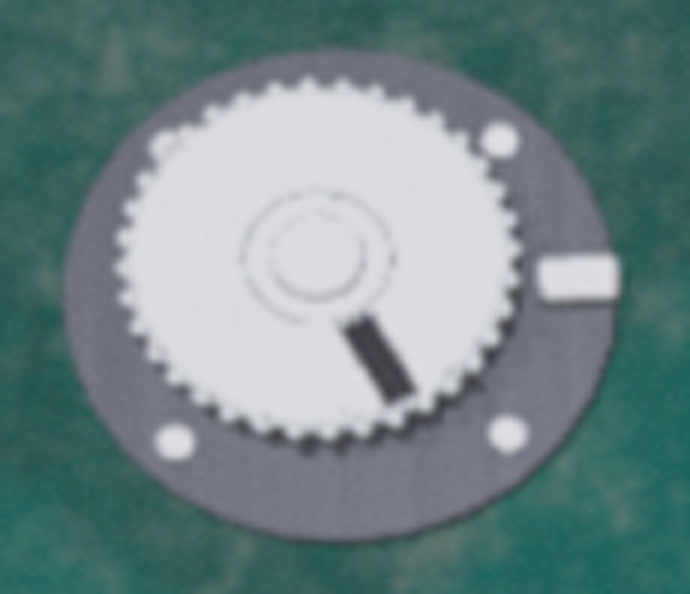

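```bash
cat >> h.py <<'E'
AX=np.array([559.3,-223.0])
PTR=None
def wrap(a): return (a+np.pi)%(2*np.pi)-np.pi
def markang(c,ax=AX,dbg=False):
    # sample polar image at z=66
    th=np.deg2rad(np.arange(0,360,.5)); rr=np.arange(17,50,.5)
    T,R=np.meshgrid(th,rr,indexing='ij')
    Q=np.stack([ax[0]+R*np.cos(T),ax[1]+R*np.sin(T),np.full_like(T,66)],-1).reshape(-1,3)
    uv=w2p(c,Q).astype(np.float32).reshape(*T.shape,2)
    g=cv2.remap(cv2.cvtColor(c['image'],cv2.COLOR_RGB2GRAY),uv[...,0],uv[...,1],cv2.INTER_LINEAR)
    if dbg: cv2.imwrite('pics/'+dbg,g.T[::-1])
    m=(g<110)&(R>21)&(R<45)
    X=(R*np.cos(T))[m]; Y=(R*np.sin(T))[m]; w=R[m]
    if m.sum()<20: return None
    cx,cy=(X*w).sum()/w.sum(),(Y*w).sum()/w.sum()
    rs=np.hypot(X-cx,Y-cy)
    return np.arctan2(cy,cx),np.hypot(cx,cy),w.sum()*.5*np.deg2rad(.5),rs.max()
def look(tag):
    for n in ('top','scene'):
        c=optics.read_camera(n); m=markang(c)
        if m and PTR is not None: print(n,'cap=%.3f'%wrap(m[0]-PTR),end=' ')
        print(n,None if m is None else np.round(m,3))
        q=w2p(c,[AX[0],AX[1],66])[0].astype(int); k=c['image'][max(q[1]-70,0):q[1]+70,max(q[0]-90,0):q[0]+90]
        cv2.imwrite(f'pics/{tag}_{n}.png',cv2.resize(k,None,fx=3,fy=3)[:,:,::-1])
E
python3 - <<'E'
from h import *
for n in ('top','scene'):
    c=optics.read_camera(n); print(n,markang(c,dbg=f'pol_{n}.png'))
    P=cloud(c); d=np.hypot(P[...,0]-AX[0],P[...,1]-AX[1])
    m=(abs(P[...,2]-28)<6)&(d<85)&(d>52); 
    if n=='top':
        i=c['image'].min(-1); m=m&(i>150)
    W=np.array([p2w(c,u,v,z=28)[:2] for v,u in np.argwhere(m)]); print(len(W),W.mean(0),W.min(0),W.max(0)); e=W.mean(0)-AX; print(np.arctan2(e[1],e[0]),np.hypot(*e))
E
```

```text
top (np.float64(-2.648057948470968), np.float64(32.10075979222092), np.float64(158.27954654023577), np.float64(11.420679787351018))
93 [ 561.87725017 -286.37419   ] [ 555.63632932 -295.95979665] [ 566.81336578 -277.08907878]
-1.5301515341567449 63.42657310954958
scene (np.float64(-2.6508161236895798), np.float64(32.77892685724078), np.float64(210.0721920931675), np.float64(12.546202319869066))
77 [ 555.3861276  -286.90159271] [ 545.69782632 -296.1850322 ] [ 566.33543122 -273.01854024]
-1.6319683429575795 64.02133979134715
```

>>> servo_tool --plan '[[[0.03,0,-0.02,0,5,0],[0.06,0,-0.04,0,10,0],[0.09,0,-0.06,0,15,0],[0.12,0,-0.08,0,20,0],[0.15,0,-0.1,0,23.5,0]]]' --fingers 0 --force 20

```text
time_s: 1.42
position: [317.7, 351.4, 218.8]
tcp_rot: [[0.679, 0.0, 0.734], [-0.734, 0.0, 0.679], [0.0, -1.0, 0.0]]
contact_force: [0.2, -0.3, 0.4]
grip_width: 64.2
```

>>> servo_tool --plan '[[[0.039,0,-0.011,0,-7,0],[0.078,0,-0.022,0,-14,0],[0.117,0,-0.033,0,-21,0],[0.156,0,-0.044,0,-28,0],[0.195,0,-0.055,0,-35,0]]]'

```text
time_s: 1.83
position: [397.6, 194.8, 219.0]
tcp_rot: [[0.957, 0.001, 0.291], [-0.291, 0.0, 0.957], [0.001, -1.0, 0.001]]
contact_force: [-0.3, 0.5, -0.3]
grip_width: 30.7
```

```bash
python3 - <<'E'
from h import *
c=optics.read_camera('top')
# rectify at z=28 and z=12 and 66, 0.25mm/px, centre AX
for z in (12,28,66):
    a=np.arange(-90,90,.3); X,Y=np.meshgrid(a,a,indexing='ij')
    Q=np.stack([AX[0]-X,AX[1]-Y,np.full_like(X,z)],-1).reshape(-1,3)
    uv=w2p(c,Q).astype(np.float32).reshape(*X.shape,2)
    g=cv2.remap(c['image'],uv[...,0],uv[...,1],cv2.INTER_CUBIC)
    cv2.line(g,(290,300),(310,300),(255,0,0),1);cv2.line(g,(300,290),(300,310),(255,0,0),1)
    cv2.circle(g,(300,300),int({12:74,28:64,66:51}[z]/.3),(255,0,0),1)
    cv2.imwrite(f'pics/rect{z}.png',g[:,:,::-1])
E
```

```text
(no output)
```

View pics/rect12.png

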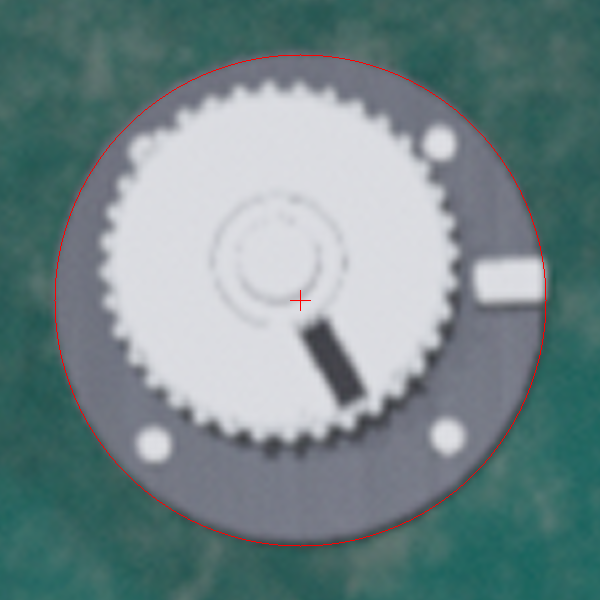

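View pics/rect28.png

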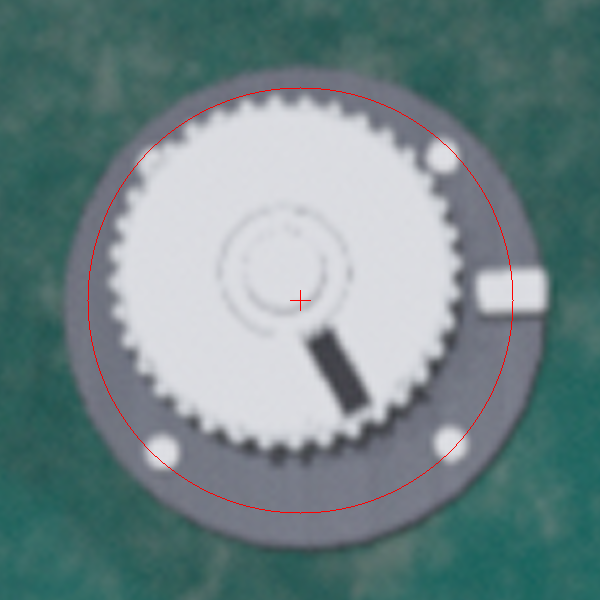

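View pics/rect66.png

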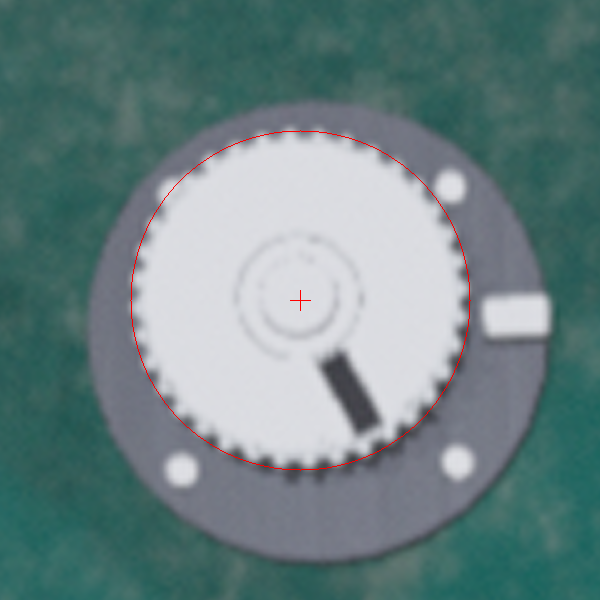

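>>> servo_tool --plan '[[[0.027,0,-0.028,0,-6,0],[0.054,0,-0.057,0,-12,0],[0.081,0,-0.085,0,-16.9,0],[0.108,0,-0.113,0,-16.9,0],[0.135,0,-0.142,0,-16.9,0]]]'

```text
time_s: 2.3
position: [488.9, 17.8, 220.2]
tcp_rot: [[1.0, 0.004, -0.008], [0.008, -0.004, 1.0], [0.004, -1.0, -0.004]]
contact_force: [1.4, 0.4, -0.2]
grip_width: 0.4
```

>>> servo_tool --plan '[[[0.014,0.0,-0.035,0,0,0],[0.028,0.02,-0.07,0,0,0],[0.042,0.045,-0.1,0,0,0],[0.056,0.07,-0.125,0,0,0],[0.069,0.095,-0.138,0,0.3,0]]]'

```text
time_s: 2.72
position: [560.4, -123.3, 125.1]
tcp_rot: [[1.0, 0.005, 0.0], [-0.0, -0.005, 1.0], [0.005, -1.0, -0.005]]
contact_force: [0.4, -0.3, -0.1]
grip_width: 0.6
```

```bash
sed -i 's/^PTR=None/PTR=-1.528/' h.py; python3 -c "
from h import *
look('a'); print(get_state()['position'])"
```

```text
top cap=-2.968 top [  1.787  18.508 405.994  52.202]
scene cap=-1.123 scene [ -2.651  32.734 209.282  12.612]
[ 558.28786449 -121.40979326  121.31388704]
```

View pics/a_scene.png

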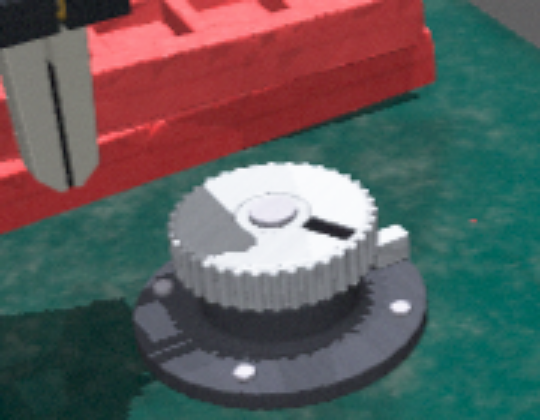

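View pics/a_top.png

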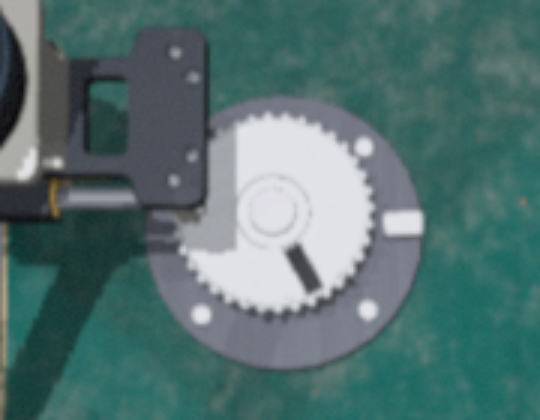

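>>> servo_tool --plan '[[[0.0005,0.02,0,0,0,0],[0.0005,0.04,0,0,0,0],[0.0005,0.06,-0.002,0,0,0],[0.0005,0.079,-0.008,0,0,0],[0.0005,0.079,-0.018,0,0,0]]]'

```text
time_s: 3.23
position: [556.1, -137.0, 40.0]
tcp_rot: [[1.0, -0.008, -0.001], [0.001, 0.002, 1.0], [-0.008, -1.0, 0.002]]
contact_force: [-1.2, 1.0, -0.6]
grip_width: 0.7
```

```bash
cat > go.py <<'E'
from h import *
import sys
# usage: go.py s step press b a n
def path(s,Rp,a,b):
    # s arc position from +y face centre, CCW
    q=np.pi/2*Rp; L=4*q+4*a+4*b; s=s%L
    segs=[('l',np.pi/2,a,(0,-a)),('c',np.pi/2),('l',np.pi,2*b),('c',np.pi),('l',-np.pi/2,2*a),('c',-np.pi/2),('l',0,2*b),('c',0),('l',np.pi/2,a)]
    p=np.array([0.,b+Rp])
    for g in segs:
        ln=q if g[0]=='c' else g[2]
        ph=g[1]; t=np.array([-np.sin(ph),np.cos(ph)]); 
        if s<=ln:
            if g[0]=='l': return p+t*s, ph
            e=s/Rp; return p+Rp*(np.array([np.cos(ph+e),np.sin(ph+e)])-np.array([np.cos(ph),np.sin(ph)])), ph+e
        s-=ln
        if g[0]=='l': p=p+t*ln
        else: p=p+Rp*(np.array([np.cos(ph+np.pi/2),np.sin(ph+np.pi/2)])-np.array([np.cos(ph),np.sin(ph)]))
    return p,ph
def nearest(xy,Rp,a,b):
    L=2*np.pi*Rp+4*a+4*b; ss=np.arange(0,L,.25); D=[np.hypot(*(path(s,Rp,a,b)[0]-xy)) for s in ss]; i=int(np.argmin(D)); return ss[i],D[i]
def plan(step,press=3.,a=7.5,b=17.5,z=42.,n=5,ramp=None):
    st=get_state(); p=st['position']; R=st['tcp_rot']; Rp=51-press
    s0,d=nearest(p[:2]-AX,Rp,a,b); pn,ph=path(s0,Rp,a,b)
    f=st['contact_force']; nrm=np.array([np.cos(ph),np.sin(ph)]); tan=np.array([-nrm[1],nrm[0]])
    print('t=%.2f s0=%.1f dist=%.2f signed=%.2f phi=%.0f Fn=%.1f Ft=%.1f Fz=%.1f'%(st['time_s'],s0,d,(p[:2]-AX-pn)@nrm,np.degrees(ph),f[:2]@nrm,f[:2]@tan,f[2]),p.round(1))
    Rd=np.array([[1,0,0],[0,0,1],[0,-1,0.]]).T.copy(); Rd=np.array([[1,0,0],[0,0,1.],[0,-1,0]])
    rv=np.degrees(cv2.Rodrigues(R.T@Rd)[0].ravel())
    rows=[]
    for k in range(1,6):
        xy=AX+path(s0+step*min(k,n),Rp,a,b)[0]; t=R.T@(np.array([*xy,z])-p)/1000
        rows.append([round(float(v),4) for v in t]+[round(float(v),1) for v in rv])
    print([rows])
if __name__=='__main__':
    A=dict(x.split('=') for x in sys.argv[1:]); tag=A.pop('tag',None)
    if tag: look(tag)
    A={k:float(v) for k,v in A.items()}; plan(**A)
E
python3 go.py step=6 press=0
```

```text
t=3.23 s0=3.2 dist=17.53 signed=17.53 phi=90 Fn=1.0 Ft=1.2 Fz=-0.6 [ 556.1 -137.    40. ]
[[[-0.0061, -0.002, -0.0175, -0.1, 0.1, -0.5], [-0.0121, -0.002, -0.0181, -0.1, 0.1, -0.5], [-0.0179, -0.0019, -0.0194, -0.1, 0.1, -0.5], [-0.0236, -0.0019, -0.0213, -0.1, 0.1, -0.5], [-0.029, -0.0018, -0.0239, -0.1, 0.1, -0.5]]]
```

>>> servo_tool --plan '[[[0.003,-0.002,-0.008,0,0,-0.5],[0.003,-0.002,-0.014,0,0,-0.5],[0.003,-0.002,-0.018,0,0,-0.5],[0.003,-0.002,-0.0205,0,0,-0.5],[0.003,-0.002,-0.0205,0,0,-0.5]]]'

```text
time_s: 3.65
position: [559.9, -157.9, 43.3]
tcp_rot: [[1.0, 0.003, 0.0], [-0.0, 0.001, 1.0], [0.003, -1.0, 0.001]]
contact_force: [1.3, 2.5, 0.8]
grip_width: 0.5
```

```bash
python3 go.py step=6 press=3
```

```text
t=3.65 s0=401.0 dist=0.42 signed=-0.42 phi=90 Fn=2.5 Ft=-1.3 Fz=0.8 [ 559.9 -157.9   43.3]
[[[-0.006, 0.0012, 0.0004, -0.1, -0.0, 0.2], [-0.012, 0.0012, 0.0003, -0.1, -0.0, 0.2], [-0.0179, 0.0012, -0.0006, -0.1, -0.0, 0.2], [-0.0237, 0.0012, -0.0022, -0.1, -0.0, 0.2], [-0.0292, 0.0012, -0.0045, -0.1, -0.0, 0.2]]]
```

>>> servo_tool --plan '[[[-0.006,0.0012,-0.001,0,0,0.2],[-0.012,0.0012,-0.0014,0,0,0.2],[-0.0179,0.0012,-0.0022,0,0,0.2],[-0.0237,0.0012,-0.0038,0,0,0.2],[-0.0292,0.0012,-0.006,0,0,0.2]]]'

```text
time_s: 4.07
position: [529.6, -163.6, 41.9]
tcp_rot: [[1.0, -0.002, -0.0], [0.0, 0.002, 1.0], [-0.002, -1.0, 0.002]]
contact_force: [-0.6, 3.2, 1.8]
grip_width: 0.3
```

```bash
python3 go.py step=7 press=3 b=16 tag=b
```

```text
top cap=-1.979 top [   2.777   11.891 2338.863   47.069]
scene cap=1.548 scene [2.00000e-02 1.92480e+01 8.52873e+02 5.67850e+01]
t=4.17 s0=30.8 dist=0.62 signed=0.62 phi=118 Fn=1.4 Ft=-0.6 Fz=0.2 [ 529.1 -164.    41.8]
[[[-0.0056, -0.0002, -0.0042, -0.1, -0.0, -0.1], [-0.0109, -0.0002, -0.0087, -0.1, -0.0, -0.1], [-0.0155, -0.0002, -0.014, -0.1, -0.0, -0.1], [-0.0194, -0.0002, -0.0199, -0.1, -0.0, -0.1], [-0.0223, -0.0002, -0.0262, -0.1, -0.0, -0.1]]]
```

View pics/b_scene.png

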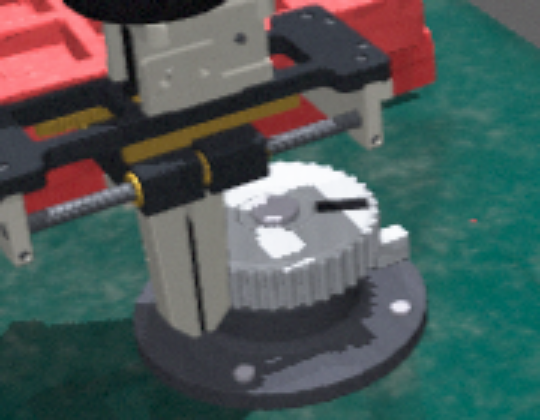

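>>> servo_tool --plan '[[[-0.006,-0.0002,-0.005,0,0,-0.1],[-0.0109,-0.0002,-0.0095,0,0,-0.1],[-0.015,-0.0002,-0.0145,0,0,-0.1],[-0.0188,-0.0002,-0.0204,0,0,-0.1],[-0.0217,-0.0002,-0.0267,0,0,-0.1]]]'

```text
time_s: 4.58
position: [506.4, -191.3, 41.7]
tcp_rot: [[1.0, -0.002, 0.001], [-0.001, 0.002, 1.0], [-0.002, -1.0, 0.002]]
contact_force: [-1.9, 1.6, 0.5]
grip_width: 0.2
```

```bash
cat >> h.py <<'E'
def markang(c,ax=AX,dbg=False):
    g0=cv2.GaussianBlur(cv2.cvtColor(c['image'],cv2.COLOR_RGB2GRAY),(0,0),.6)
    th=np.deg2rad(np.arange(0,360,.5)); l=np.linspace(22,44,12)
    def samp(w):
        L,Wd=np.meshgrid(l,w); L=L.ravel();Wd=Wd.ravel()
        X=ax[0]+np.outer(np.cos(th),L)-np.outer(np.sin(th),Wd);Y=ax[1]+np.outer(np.sin(th),L)+np.outer(np.cos(th),Wd)
        uv=w2p(c,np.stack([X,Y,np.full_like(X,66)],-1).reshape(-1,3)).astype(np.float32).reshape(*X.shape,2)
        return cv2.remap(g0,uv[...,0],uv[...,1],cv2.INTER_LINEAR).astype(float)
    b=samp(np.linspace(-4,4,5)); f1=samp([7,8.5]); f2=samp([-7,-8.5])
    sc=np.minimum(f1.mean(1),f2.mean(1))-b.mean(1)-b.std(1)-.5*(f1.std(1)+f2.std(1))
    i=int(np.argmax(sc)); k=np.arange(i-6,i+7)%720; w=np.maximum(sc[k]-sc[i]*.5,0)
    a=th[i]+np.deg2rad(.5)*(w*np.arange(-6,7)).sum()/max(w.sum(),1e-9)
    return wrap(a),sc[i],b[i].mean(),0
E
python3 go.py step=8 press=3 b=16 tag=c
```

```text
top cap=-1.654 top [ 3.101 40.211 64.717  0.   ]
scene cap=-2.088 scene [  2.668   0.958 102.083   0.   ]
t=4.68 s0=67.5 dist=0.30 signed=-0.30 phi=162 Fn=3.2 Ft=-0.7 Fz=-0.4 [ 506.5 -192.    41.7]
[[[-0.0021, -0.0003, -0.0076, -0.1, -0.1, -0.1], [-0.0027, -0.0003, -0.0156, -0.1, -0.1, -0.1], [-0.0027, -0.0003, -0.0236, -0.1, -0.1, -0.1], [-0.0027, -0.0004, -0.0316, -0.1, -0.1, -0.1], [-0.0026, -0.0004, -0.0396, -0.1, -0.1, -0.1]]]
```

View pics/c_scene.png

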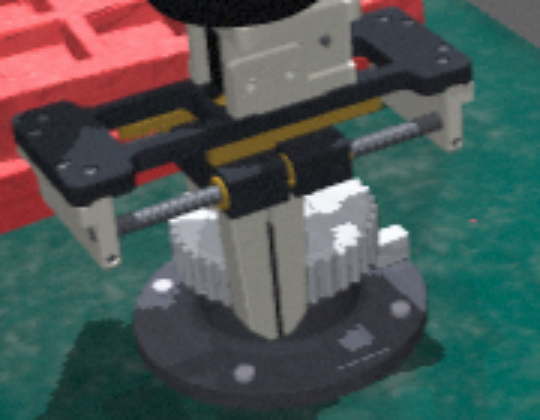

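>>> servo_tool --plan '[[[-0.0021,-0.0003,-0.0076,0,0,0],[-0.0027,-0.0003,-0.0156,0,0,0],[-0.0027,-0.0003,-0.0236,0,0,0],[-0.0027,-0.0004,-0.0316,0,0,0],[-0.0024,-0.0004,-0.0396,0,0,0]]]'

```text
time_s: 5.1
position: [503.4, -232.5, 41.8]
tcp_rot: [[1.0, -0.003, 0.002], [-0.002, 0.002, 1.0], [-0.003, -1.0, 0.002]]
contact_force: [-4.8, 1.9, -0.5]
grip_width: 0.4
```

```bash
python3 go.py step=8 press=3 b=16 tag=d
```

```text
top cap=0.782 top [ -0.746   3.391 126.633   0.   ]
scene cap=-1.902 scene [  2.854  -8.373 147.15    0.   ]
t=5.20 s0=109.8 dist=0.18 signed=0.14 phi=180 Fn=5.0 Ft=-0.7 Fz=0.4 [ 503.7 -233.7   41.9]
[[[0.0002, -0.0001, -0.0081, -0.0, -0.1, -0.1], [0.0014, -0.0001, -0.016, -0.0, -0.1, -0.1], [0.0038, -0.0001, -0.0236, -0.0, -0.1, -0.1], [0.0075, -0.0002, -0.0307, -0.0, -0.1, -0.1], [0.0123, -0.0002, -0.0371, -0.0, -0.1, -0.1]]]
```

View pics/d_scene.png

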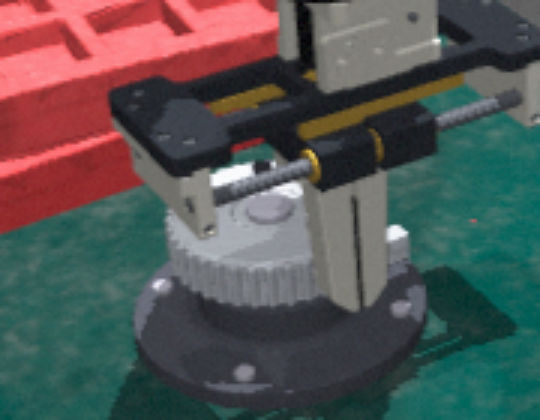

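View pics/d_top.png

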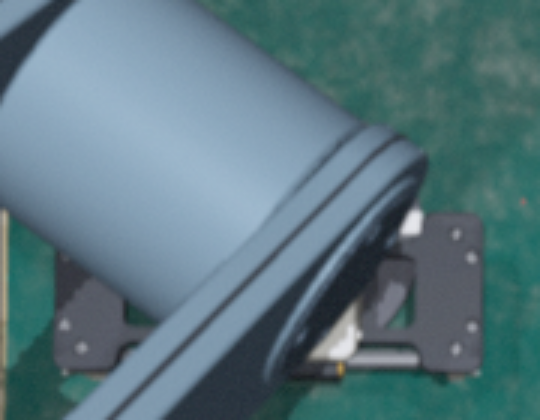

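>>> servo_tool --plan '[[[0.0002,-0.0001,-0.0081,0,0,0],[0.0014,-0.0001,-0.016,0,0,0],[0.0038,-0.0001,-0.0236,0,0,0],[0.0075,-0.0002,-0.0307,0,0,0],[0.0123,-0.0002,-0.0371,0,0,0]]]'

```text
time_s: 5.62
position: [516.9, -272.3, 42.3]
tcp_rot: [[1.0, -0.001, 0.003], [-0.003, -0.0, 1.0], [-0.001, -1.0, -0.0]]
contact_force: [-0.3, 0.2, 0.0]
grip_width: 0.7
```

```bash
python3 go.py step=8 press=3 b=16 tag=e
```

```text
top cap=1.694 top [  0.166 -10.981 156.017   0.   ]
scene cap=1.951 scene [ 0.423 63.602 52.183  0.   ]
t=5.72 s0=152.5 dist=0.15 signed=0.10 phi=225 Fn=0.3 Ft=-0.4 Fz=-0.4 [ 517.6 -272.9   42.4]
[[[0.0063, 0.0004, -0.0052, 0.1, -0.2, 0.0], [0.0131, 0.0004, -0.0092, 0.1, -0.2, 0.0], [0.0206, 0.0004, -0.0121, 0.1, -0.2, 0.0], [0.0284, 0.0004, -0.0137, 0.1, -0.2, 0.0], [0.0364, 0.0004, -0.014, 0.1, -0.2, 0.0]]]
```

View pics/e_scene.png

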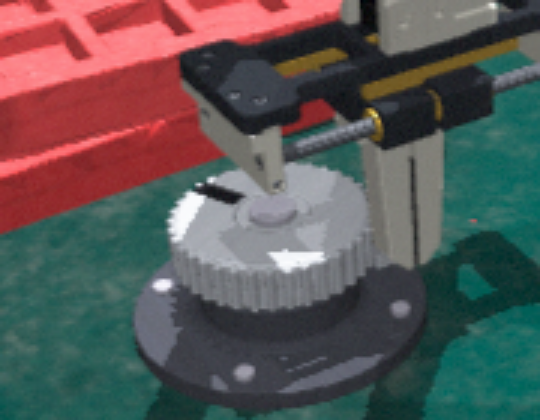

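```bash
python3 go.py step=8 press=5 b=16
```

```text
t=5.72 s0=147.8 dist=2.10 signed=2.10 phi=225 Fn=0.3 Ft=-0.4 Fz=-0.4 [ 517.6 -272.9   42.4]
[[[0.0077, 0.0004, -0.0037, 0.1, -0.2, 0.0], [0.0146, 0.0004, -0.0077, 0.1, -0.2, 0.0], [0.0221, 0.0004, -0.0104, 0.1, -0.2, 0.0], [0.0299, 0.0004, -0.0118, 0.1, -0.2, 0.0], [0.0379, 0.0004, -0.012, 0.1, -0.2, 0.0]]]
```

>>> servo_tool --plan '[[[0.0077,0.0004,-0.0037,0,0,0],[0.0146,0.0004,-0.0079,0,0,0],[0.0221,0.0004,-0.0108,0,0,0],[0.0299,0.0004,-0.0124,0,0,0],[0.0379,0.0004,-0.0128,0,0,0]]]'

```text
time_s: 6.13
position: [556.5, -286.6, 42.3]
tcp_rot: [[1.0, 0.001, 0.003], [-0.003, -0.002, 1.0], [0.001, -1.0, -0.002]]
contact_force: [-1.9, -2.8, 0.6]
grip_width: 0.4
```

```bash
python3 go.py step=8 press=4 b=16 tag=f
```

```text
top cap=2.854 top [  1.326 -14.488  92.15    0.   ]
scene cap=2.815 scene [ 1.287 59.031 53.183  0.   ]
t=6.23 s0=192.8 dist=0.48 signed=0.47 phi=-90 Fn=3.2 Ft=-0.5 Fz=0.5 [ 557.5 -286.5   42.3]
[[[0.0079, 0.0003, 0.0005, 0.2, -0.2, 0.1], [0.0159, 0.0003, 0.001, 0.2, -0.2, 0.1], [0.0237, 0.0004, 0.0028, 0.2, -0.2, 0.1], [0.031, 0.0004, 0.0059, 0.2, -0.2, 0.1], [0.0378, 0.0004, 0.0102, 0.2, -0.2, 0.1]]]
```

View pics/f_scene.png

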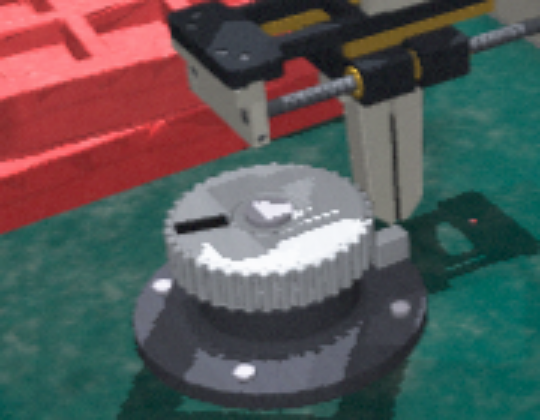

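>>> servo_tool --plan '[[[0.0079,0.0003,0.0005,0,0,0],[0.0159,0.0003,0.001,0,0,0],[0.0235,0.0004,0.0032,0,0,0],[0.0306,0.0004,0.0066,0,0,0],[0.0372,0.0004,0.011,0,0,0]]]'

```text
time_s: 6.65
position: [596.3, -275.8, 42.3]
tcp_rot: [[1.0, 0.004, 0.003], [-0.003, -0.004, 1.0], [0.004, -1.0, -0.004]]
contact_force: [1.3, -4.0, 0.4]
grip_width: 0.8
```

```bash
python3 go.py step=9 press=4.5 b=16 tag=g
```

```text
top cap=0.900 top [-0.628 -0.677 51.383  0.   ]
scene cap=-2.613 scene [  2.142 104.348  80.417   0.   ]
t=6.75 s0=233.0 dist=0.30 signed=0.29 phi=-50 Fn=3.6 Ft=-0.9 Fz=0.6 [ 596.8 -274.9   42.3]
[[[0.0062, 0.0003, 0.0067, 0.2, -0.1, 0.3], [0.0111, 0.0003, 0.0142, 0.2, -0.1, 0.3], [0.0145, 0.0003, 0.0225, 0.2, -0.1, 0.3], [0.0162, 0.0003, 0.0313, 0.2, -0.1, 0.3], [0.0164, 0.0002, 0.0403, 0.2, -0.1, 0.3]]]
```

>>> servo_tool --plan '[[[0.0062,0.0003,0.0067,0,0,0.2],[0.0111,0.0003,0.0142,0,0,0.2],[0.0145,0.0003,0.0225,0,0,0.2],[0.0162,0.0003,0.0313,0,0,0.2],[0.0166,0.0002,0.0403,0,0,0.2]]]'

```text
time_s: 7.17
position: [615.2, -233.8, 42.5]
tcp_rot: [[1.0, 0.004, 0.002], [-0.002, -0.004, 1.0], [0.004, -1.0, -0.004]]
contact_force: [7.1, -2.3, -0.2]
grip_width: 0.6
```

```bash
python3 go.py step=9 press=4 b=16 tag=h
```

```text
top cap=-1.673 top [  3.082  66.019 104.9     0.   ]
scene cap=-1.580 scene [-3.108 89.427 87.85   0.   ]
t=7.27 s0=283.0 dist=1.32 signed=1.32 phi=0 Fn=6.5 Ft=-0.2 Fz=0.3 [ 615.1 -232.    42.4]
[[[-0.0013, 0.0004, 0.009, 0.1, -0.0, 0.2], [-0.0013, 0.0004, 0.018, 0.1, -0.0, 0.2], [-0.0014, 0.0003, 0.027, 0.1, -0.0, 0.2], [-0.0026, 0.0003, 0.0359, 0.1, -0.0, 0.2], [-0.0055, 0.0003, 0.0444, 0.1, -0.0, 0.2]]]
```

>>> servo_tool --plan '[[[0.0,0.0004,0.009,0,0,0.2],[0.0,0.0004,0.018,0,0,0.2],[-0.0008,0.0003,0.027,0,0,0.2],[-0.0026,0.0003,0.0359,0,0,0.2],[-0.0055,0.0003,0.0444,0,0,0.2]]]'

```text
time_s: 7.68
position: [609.9, -185.6, 42.0]
tcp_rot: [[1.0, 0.001, -0.0], [0.0, -0.001, 1.0], [0.001, -1.0, -0.001]]
contact_force: [2.7, -0.2, 1.5]
grip_width: 0.4
```

```bash
python3 go.py step=9 press=4.5 b=16 tag=i
```

```text
top cap=-0.632 top [ -2.16   85.593 101.317   0.   ]
scene cap=-0.573 scene [-2.101 96.347 76.3    0.   ]
t=7.78 s0=328.2 dist=1.03 signed=1.03 phi=28 Fn=3.0 Ft=1.4 Fz=1.9 [ 608.8 -184.7   41.9]
[[[-0.0058, -0.0001, 0.007, 0.0, 0.1, -0.0], [-0.0121, -0.0001, 0.0134, 0.0, 0.1, -0.0], [-0.0195, -0.0001, 0.0185, 0.0, 0.1, -0.0], [-0.0278, -0.0001, 0.022, 0.0, 0.1, -0.0], [-0.0365, -0.0001, 0.0239, 0.0, 0.1, -0.0]]]
```

>>> servo_tool --plan '[[[-0.0058,0,0.007,0,0,0],[-0.0121,0,0.0134,0,0,0],[-0.0195,0,0.0185,0,0,0],[-0.0278,0,0.022,0,0,0],[-0.0365,0,0.0239,0,0,0]]]'

```text
time_s: 8.2
position: [570.7, -159.6, 41.6]
tcp_rot: [[1.0, -0.002, -0.001], [0.001, 0.001, 1.0], [-0.002, -1.0, 0.001]]
contact_force: [2.0, 3.7, 0.5]
grip_width: 0.5
```

```bash
python3 go.py step=9 press=4 b=16 tag=j
```

```text
top cap=0.349 top [-1.179 28.222 91.917  0.   ]
scene cap=0.402 scene [-1.126 67.865 66.2    0.   ]
t=8.30 s0=379.0 dist=0.48 signed=0.47 phi=87 Fn=5.4 Ft=-0.0 Fz=1.6 [ 569.5 -159.6   41.6]
[[[-0.0089, -0.0004, -0.0004, -0.1, 0.1, -0.2], [-0.0179, -0.0004, -0.0004, -0.1, 0.1, -0.2], [-0.0269, -0.0003, -0.0013, -0.1, 0.1, -0.2], [-0.0355, -0.0003, -0.0038, -0.1, 0.1, -0.2], [-0.0435, -0.0003, -0.008, -0.1, 0.1, -0.2]]]
```

>>> servo_tool --plan '[[[-0.0089,-0.0004,-0.0004,0,0,-0.1],[-0.0179,-0.0004,-0.0004,0,0,-0.1],[-0.0267,-0.0003,-0.0017,0,0,-0.1],[-0.0351,-0.0003,-0.0044,0,0,-0.1],[-0.0429,-0.0003,-0.0086,0,0,-0.1]]]'

```text
time_s: 8.72
position: [524.9, -167.9, 41.7]
tcp_rot: [[1.0, -0.005, -0.001], [0.001, 0.003, 1.0], [-0.005, -1.0, 0.003]]
contact_force: [-1.5, 3.4, 0.1]
grip_width: 0.4
```

```bash
python3 go.py step=9 press=4.5 b=16 tag=k
```

```text
top cap=1.298 top [-0.23  30.135 96.083  0.   ]
scene cap=-1.011 scene [ -2.539  -2.949 146.017   0.   ]
t=8.82 s0=36.5 dist=0.59 signed=0.58 phi=126 Fn=3.8 Ft=0.1 Fz=0.8 [ 524.4 -168.7   41.7]
[[[-0.0065, -0.0003, -0.0065, -0.1, -0.0, -0.3], [-0.012, -0.0003, -0.0136, -0.1, -0.0, -0.3], [-0.016, -0.0003, -0.0216, -0.1, -0.0, -0.3], [-0.0184, -0.0003, -0.0303, -0.1, -0.0, -0.3], [-0.0191, -0.0003, -0.0392, -0.1, -0.0, -0.3]]]
```

>>> servo_tool --plan '[[[-0.0065,-0.0003,-0.0065,0,0,-0.2],[-0.012,-0.0003,-0.0136,0,0,-0.2],[-0.0162,-0.0003,-0.0216,0,0,-0.2],[-0.0188,-0.0003,-0.0303,0,0,-0.2],[-0.0198,-0.0003,-0.0392,0,0,-0.2]]]'

```text
time_s: 9.23
position: [503.4, -208.9, 41.7]
tcp_rot: [[1.0, -0.004, 0.0], [-0.0, 0.003, 1.0], [-0.004, -1.0, 0.003]]
contact_force: [-4.9, 2.5, 0.1]
grip_width: 0.5
```

```bash
python3 go.py step=9 press=3.5 b=16 tag=l
```

```text
top cap=-2.323 top [ 2.432 25.076 74.083  0.   ]
scene cap=-2.085 scene [  2.67   -2.067 120.117   0.   ]
t=9.33 s0=85.5 dist=0.59 signed=0.57 phi=180 Fn=5.3 Ft=-0.1 Fz=-0.2 [ 503.7 -210.3   41.8]
[[[0.0006, -0.0002, -0.0091, -0.1, -0.1, -0.2], [0.0006, -0.0003, -0.0181, -0.1, -0.1, -0.2], [0.0006, -0.0003, -0.0271, -0.1, -0.1, -0.2], [0.0012, -0.0003, -0.0361, -0.1, -0.1, -0.2], [0.0034, -0.0003, -0.0448, -0.1, -0.1, -0.2]]]
```

>>> servo_tool --plan '[[[0.0004,-0.0002,-0.0091,0,0,-0.2],[0.0004,-0.0003,-0.0181,0,0,-0.2],[0.0006,-0.0003,-0.0271,0,0,-0.2],[0.0018,-0.0003,-0.0361,0,0,-0.2],[0.0042,-0.0003,-0.0448,0,0,-0.2]]]'

```text
time_s: 9.75
position: [507.9, -256.9, 41.9]
tcp_rot: [[1.0, 0.0, 0.002], [-0.002, 0.0, 1.0], [0.0, -1.0, 0.0]]
contact_force: [-2.7, 0.7, -2.5]
grip_width: 0.5
```

```bash
python3 go.py step=9 press=4.5 b=16 tag=m
```

```text
top cap=1.598 top [ 7.000e-02 -5.514e+00  1.760e+02  0.000e+00]
scene cap=-2.929 scene [ 1.826 65.558 43.533  0.   ]
t=9.85 s0=132.0 dist=0.28 signed=0.27 phi=204 Fn=3.0 Ft=0.6 Fz=-2.1 [ 509.  -257.9   42.2]
[[[0.0047, 0.0002, -0.0078, 0.1, -0.2, 0.1], [0.0106, 0.0003, -0.0146, 0.1, -0.2, 0.1], [0.0177, 0.0003, -0.0201, 0.1, -0.2, 0.1], [0.0257, 0.0003, -0.0242, 0.1, -0.2, 0.1], [0.0343, 0.0003, -0.0267, 0.1, -0.2, 0.1]]]
```

>>> servo_tool --plan '[[[0.005,0.0002,-0.0074,0,-0.1,0],[0.011,0.0003,-0.0142,0,-0.1,0],[0.0181,0.0003,-0.0196,0,-0.1,0],[0.026,0.0003,-0.0237,0,-0.1,0],[0.0343,0.0003,-0.0263,0,-0.1,0]]]'

```text
time_s: 10.27
position: [544.7, -285.5, 42.4]
tcp_rot: [[1.0, 0.004, 0.001], [-0.001, -0.002, 1.0], [0.004, -1.0, -0.002]]
contact_force: [-2.6, -1.8, 0.3]
grip_width: 0.6
```

```bash
python3 go.py step=9 press=4.5 b=16 tag=n
```

```text
top cap=-2.949 top [  1.806 -13.405  95.917   0.   ]
scene cap=-2.006 scene [ 2.749 59.322 44.067  0.   ]
t=10.37 s0=179.5 dist=0.44 signed=0.44 phi=263 Fn=1.5 Ft=0.2 Fz=-0.2 [ 545.6 -285.5   42.4]
[[[0.0091, 0.0005, 0.0, 0.2, -0.0, 0.3], [0.0181, 0.0005, 0.0, 0.2, -0.0, 0.3], [0.0271, 0.0006, 0.0004, 0.2, -0.0, 0.3], [0.0358, 0.0006, 0.0024, 0.2, -0.0, 0.3], [0.044, 0.0006, 0.0061, 0.2, -0.0, 0.3]]]
```

>>> servo_tool --plan '[[[0.0091,0.0005,0.0005,0,0,0.2],[0.0181,0.0005,0.0005,0,0,0.2],[0.0271,0.0006,0.0009,0,0,0.2],[0.0356,0.0006,0.003,0,0,0.2],[0.0436,0.0006,0.0067,0,0,0.2]]]'

```text
time_s: 10.78
position: [590.7, -279.4, 42.4]
tcp_rot: [[1.0, 0.003, 0.001], [-0.001, -0.004, 1.0], [0.003, -1.0, -0.004]]
contact_force: [0.4, -3.6, 1.4]
grip_width: 0.3
```

```bash
python3 go.py step=8 press=4.5 b=16 tag=o
```

```text
top cap=0.594 top [-0.934 -1.172 51.733  0.   ]
scene cap=-1.037 scene [-2.565 59.296 53.     0.   ]
t=10.88 s0=226.5 dist=0.12 signed=0.03 phi=-58 Fn=4.6 Ft=-0.2 Fz=0.9 [ 591.5 -278.4   42.4]
[[[0.0063, 0.0004, 0.0048, 0.2, 0.0, 0.2], [0.0118, 0.0004, 0.0106, 0.2, 0.0, 0.2], [0.0162, 0.0004, 0.0172, 0.2, 0.0, 0.2], [0.0194, 0.0004, 0.0246, 0.2, 0.0, 0.2], [0.0213, 0.0003, 0.0323, 0.2, 0.0, 0.2]]]
```

>>> servo_tool --plan '[[[0.0065,0.0004,0.0048,0,0,0.2],[0.0122,0.0004,0.0106,0,0,0.2],[0.017,0.0004,0.0172,0,0,0.2],[0.0206,0.0004,0.0246,0,0,0.2],[0.0232,0.0003,0.0323,0,0,0.2]]]'

```text
time_s: 11.3
position: [615.3, -245.1, 42.1]
tcp_rot: [[1.0, 0.001, -0.0], [0.0, -0.004, 1.0], [0.001, -1.0, -0.004]]
contact_force: [2.7, -2.5, 0.6]
grip_width: 0.5
```

```bash
python3 go.py step=2 press=2.5 b=16 tag=p
```

```text
top cap=-0.129 top [ -1.657  65.929 112.583   0.   ]
scene cap=-0.099 scene [-1.627 95.892 76.417  0.   ]
t=11.40 s0=278.2 dist=0.37 signed=0.36 phi=-6 Fn=4.3 Ft=-0.8 Fz=1.3 [ 615.4 -243.9   42.1]
[[[-0.0002, 0.0001, 0.0021, 0.2, 0.1, 0.1], [-0.0001, 0.0001, 0.0041, 0.2, 0.1, 0.1], [-0.0001, 0.0001, 0.0061, 0.2, 0.1, 0.1], [-0.0001, 0.0001, 0.0081, 0.2, 0.1, 0.1], [-0.0001, 0.0001, 0.0101, 0.2, 0.1, 0.1]]]
```

View pics/p_scene.png

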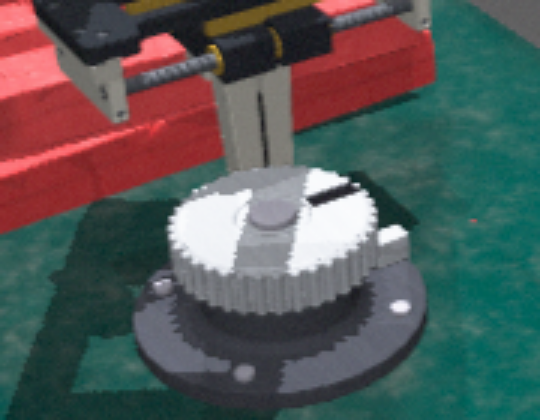

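>>> servo_tool --plan '[[[0.004,0,0,0,0,0],[0.009,0,0,0,0,0],[0.014,0,0,0,0,0],[0.014,-0.03,0,0,0,0],[0.014,-0.06,0,0,0,0]]]'

```text
time_s: 11.82
position: [627.4, -242.6, 99.6]
tcp_rot: [[1.0, -0.005, -0.002], [0.002, 0.001, 1.0], [-0.005, -1.0, 0.001]]
contact_force: [0.8, -0.3, 0.3]
grip_width: 0.7
```

```bash
cat > meas.py <<'E'
from h import *
import sys
for n in ('top','scene'):
    c=optics.read_camera(n); print(n,'cap %.3f score %.0f'%(wrap(markang(c)[0]-PTR),markang(c)[1]))
    for z in (28,66):
        a=np.arange(-90,90,.3); X,Y=np.meshgrid(a,a,indexing='ij')
        uv=w2p(c,np.stack([AX[0]-X,AX[1]-Y,np.full_like(X,z)],-1).reshape(-1,3)).astype(np.float32).reshape(*X.shape,2)
        g=cv2.remap(c['image'],uv[...,0],uv[...,1],cv2.INTER_CUBIC)
        cv2.circle(g,(300,300),170,(255,0,0),1)
        e=(300+int(250*-np.sin(PTR)),300-int(250*np.cos(PTR))); cv2.line(g,(300,300),e,(255,0,0),1)
        cv2.imwrite(f'pics/{sys.argv[1]}_{n}{z}.png',g[:,:,::-1])
E
python3 meas.py q; python3 go.py step=1 press=0
```

```text
top cap -0.005 score 84
scene cap -0.019 score 107
t=11.92 s0=294.0 dist=14.39 signed=14.39 phi=-4 Fn=0.2 Ft=-0.4 Fz=0.2 [ 632.  -245.3  107.2]
[[[-0.0148, 0.0651, 0.0024, 0.4, 0.1, 0.5], [-0.0148, 0.0651, 0.0034, 0.4, 0.1, 0.5], [-0.0147, 0.0651, 0.0044, 0.4, 0.1, 0.5], [-0.0147, 0.0651, 0.0054, 0.4, 0.1, 0.5], [-0.0147, 0.0651, 0.0064, 0.4, 0.1, 0.5]]]
```

View pics/q_scene66.png

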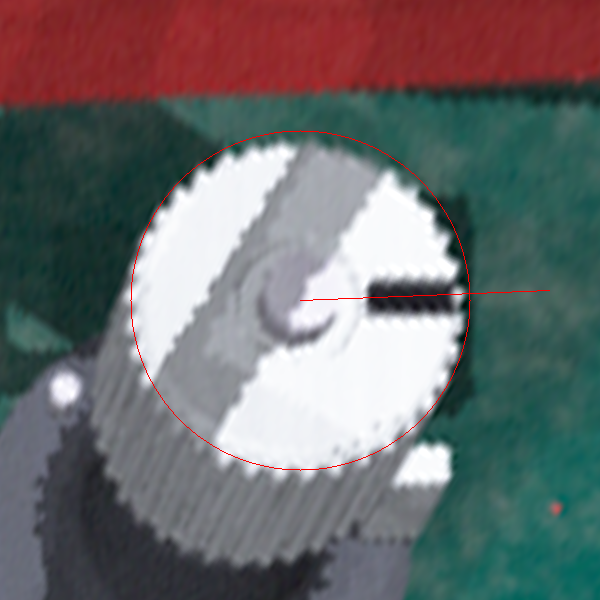

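View pics/q_scene28.png

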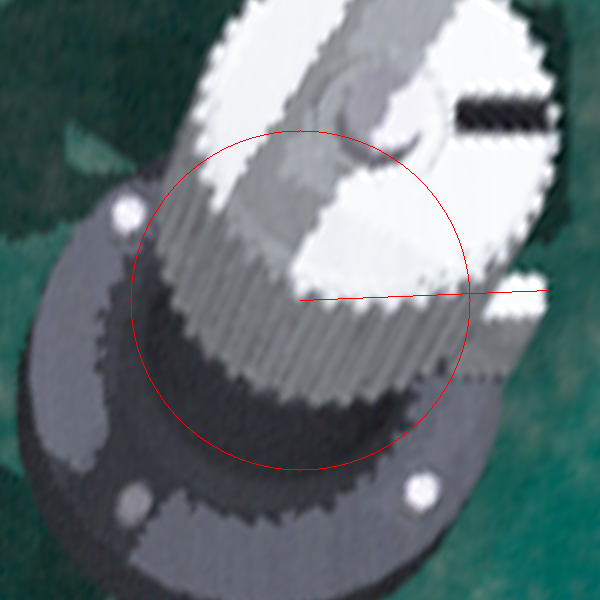

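View pics/q_top66.png

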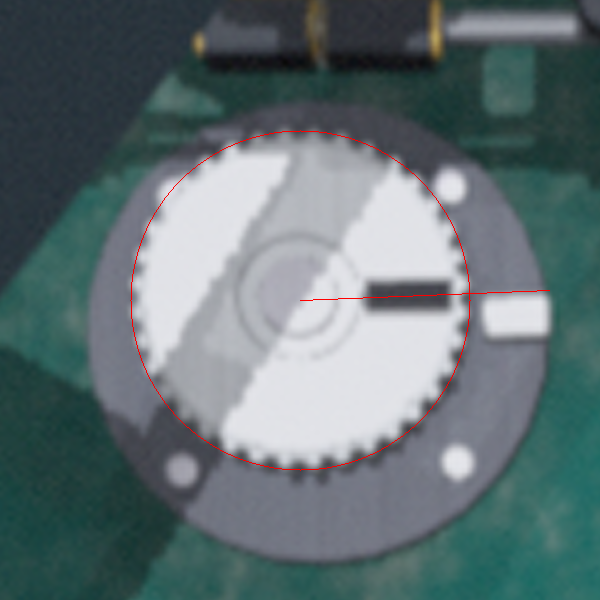

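>>> servo_tool --plan '[[[0,-0.02,0,0,0,0],[0,-0.04,0,0,0,0],[0,-0.06,0,0,0,0],[0,-0.07,0,0,0,0],[0,-0.07,0,0,0,0]]]'

```text
time_s: 12.33
position: [632.4, -245.4, 179.5]
tcp_rot: [[1.0, 0.011, -0.001], [0.002, -0.008, 1.0], [0.011, -1.0, -0.008]]
contact_force: [-0.2, -0.3, 0.3]
grip_width: 0.4
```

```bash
python3 meas.py r; python3 - <<'E'
from h import *
for n,ts in (('top',['seal_tin','leak_plug','module']),('scene',['seal_tin','leak_plug','module'])):
    for t in ts:
        for r in nets.find_in(n,t)[:1]: print(n,t,round(r['conf'],2),round(r['location'][0]*640),round(r['location'][1]*480))
s=get_state(); print(s['time_s'],s['position'],s['contact_force'])
order.close_job()
E
```

```text
top cap -0.005 score 84
scene cap -0.019 score 107
top seal_tin 0.87 266 323
top leak_plug 0.73 240 167
top module 0.83 389 178
scene seal_tin 0.94 336 365
scene leak_plug 0.67 414 284
scene module 0.78 350 246
12.7333 [ 630.99602901 -244.54027354  175.97079814] [ 0.55878713  0.48218614 -0.2308188 ]
the job is handed in; nothing more can be done
```

The cap is loosened as asked: I turned it anticlockwise to the pointer, then two more full turns, and the bar is back at the pointer. I rolled the closed fingertips around the rim with a light side press of about 3–7 N, and gripped nothing. The job was handed in at about 12.7 s.

- **Final position:** with the finger clear of the cap and the bush re-centred, the bar is 0.005 rad short of the pointer by the top camera and 0.019 rad short by the scene camera.
- **Turn count:** the start angle was about -1.12 rad. I followed the bar from picture to picture; where the arm hid it, including at the first pointer pass, I used the rolled distance. Both agree with two full turns past the first meeting.
- **A misleading reading:** while the finger was still pressing, the cameras showed about -0.1 rad. That came from the cap being pushed sideways, and it went away when the finger lifted off.
- **Other things:** the tin and the module show where they were at the start in both cameras, within 3 pixels. So does the plug in the scene camera, but the top camera's last report for the plug was wrong (it named the cap). The arm never went near any of the three.

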